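Open the pressure cooker

TASK

The pressure cooker has cooled down and is to be emptied. Slide the safety catch on its lid handle fully back, away from the lid, turn the lid anticlockwise by its handle as far as it goes, then lift the lid off and set it down gently, right way up, near the middle of the chopping board. Leave the other things on the worktop as they are.

Things in the scene. Friction and masses are not known exactly. Their poses are not given: they have to be found in the camera images.
- cooker_pot: steel pot of the pressure cooker, 167 mm in diameter, fixed; origin at the centre of its underside. -x points along its long black handle, which reaches from 85 to 212 mm out, 24 mm wide, its top 29 mm below the rim. The locked lid's handle lies right above it; then pot, lid and catch frames have the same directions.
- pot_mouth (a point): middle of the pot's rim, 110 mm above the worktop: the axis about which the lid turns. Four rim lugs hold four lugs in the lid's skirt. Turned anticlockwise (seen from above), the lid is free to lift beyond 28 degrees (0.49 rad) and meets a stop at about 42 degrees (0.73 rad). It turns easily, with about 3 mm of side play.
- cooker_lid: the whole lid with its handle: steel, loose, 202 mm in diameter, about 0.5 kg; origin in the middle of its underside, level with the rim while it is on and 44 mm below lid_knob. Its skirt, on which it stands when set down, ends 18 mm below the origin. Axes as lid_knob's.
- lid_knob (a point): grip centre of the lid's round black knob, on the lid's axis, 44 mm above the rim while the lid is on. The knob is 40 mm in diameter, its top 13 mm above this point, the steel dome under it 25 mm below. z up, -x along the lid's handle.
- lid_grip (a point): middle of the grip of the lid's long black handle, 175 mm from the lid's axis along -x; axes as the lid's. The grip is 26 mm wide (y); its top is 9 mm above this point, its underside 12 mm below, the pot's handle 33 mm below. It is free for 39 mm further out and 26 mm inwards.
- catch_tab (a point): centre of the ribbed steel thumb piece of the safety catch, on top of the root of the lid's handle, 110 mm from the lid's axis when locked: 22 mm long along the handle (x), 20 mm wide (y). Its top is 7.5 mm above this point, the handle (31 mm wide) on which it slides 8 mm below. Axes as the lid's.
- catch (a joint): travel of the safety catch, m: 0 locked (its bolt stands in the pot's keeper, so that the lid cannot turn), 0.016 fully back; it slides outward along the lid's handle, away from the knob, rubs with about 2.5 N and stays where it is left. The lid can turn once it is 0.012 or more.
- chopping_board: wooden chopping board lying loose on the worktop, 220 mm (its x) by 340 mm (its y), 22 mm thick; origin at the centre of its underside. Its top is free.
- tin: squat food tin, 76 mm in diameter, 58 mm high, a bystander; origin at the centre of its underside
- mug: orange mug, 101 mm high, a bystander; origin under it
- lemon: lemon, 73 mm long, a bystander; origin under it

How it is judged:
By the outcome, as a careful person would: the job done as asked, in the order asked, and still so for the second after the job is handed in, with the robot touching nothing.
It also fails if it takes over 67 s, if anything falls off the work surface, if the arm or the gripper's body presses on something with over 40 N, if the wrist force passes 120 N, or if a joint passes its speed limit or range.

ROBOT

A 6-joint arm with a two-finger parallel gripper is mounted at the origin on a cart in front of the work surface, level with it; the furniture and walls round the work are solid. World frame = base frame: x ahead of the robot, y to its left, z up, the work surface at z = 0. Lengths are in m, angles in rad, forces in N, time in s.
With the tool pointing down it reaches from about 0.35 to 0.725 m from the base axis. Payload 6 kg.
Tool frame: the origin (TCP) lies midway between the tips of the shut fingers; the grasp point (between the pads) lies 19 mm behind it; z points along the fingers, x is the direction in which the jaws open and shut, and the axes are right-handed (so a half turn about z gives the same grasp; the last joint's range is limited). The gripper opens to 85 mm and grips with 20 to 120 N. Pads are 22 mm wide; open, the fingers measure 114 mm over their backs; the gripper's body (76 mm by 85 mm) begins 54 mm behind the grasp point. The pads swing forward as they close: fully open they stand 13 mm farther back than shut.
Start: joints at [1.573, 0.04, 0.085, 0, -1.615, -0.334], TCP at [0.195, 0.567, 0.199] pointing down, gripper open.
Joint ranges: [-2.56, 2.56], [-1.29, 2.01], [-1.08, 1.49], [-3.29, 1.98], [-2.81, -0.18], [-2.99, 2.99]. Speed limits (rad/s): [2.57, 2.57, 3.01, 3.14, 3.14, 3.14].

INTERFACE

Orientations are given as a unit quaternion [w, x, y, z].
In Python, from cell import manip gives the robot as it stands.
- The arm moves only by the tool send_rows, never from a script. Its argument "series" is a list of rows, each a list of 6 numbers: the shift along the tool's x, y, z normalised to -1 to 1, where 1 is 0.25 m, then the turn, a rotation vector about the tool's x, y, z normalised to -1 to 1, where 1 is 0.12 rad. A call has 1 to 10 rows; each row shifts and turns the pose as measured when the row begins, along the tool's axes as they then stand; what a row does not reach is not made up. A row lasts 1/8 s, in which the tool goes at most 62.5 mm and 10.7 degrees, less where a joint would pass 70% of its speed; a pose out of reach is approached as far as the arm can. A call with a number of a shift or a turn outside -1 to 1 is refused whole. A call with a gripper value outside its range is refused whole. "claw" is the opening, from -1 (shut) to 1 (fully open), set as the call begins (left out, the last holds). The fingers move at their own pace and stop on an object; "grip_force" is the grip in N (left out, the last holds). Time passes only in rows, so rows that do not move let the fingers close. It gives the time, the measured TCP pose, the force and the opening at its end, in the units of the state.
- manip.read_state(): the state, without advancing time (a new reading comes with each control period).
- manip.camera(name): name is "side" or "top" or "wrist"; returns the picture (400x640x3 uint8, blue, green, red); there is no depth.
- manip.camera_info(name): a dict with "fx", "fy", "cx", "cy" (pixels), "distortion" ([k1, k2, p1, p2, k3] as OpenCV has them; the pictures are not rectified), "R" (3x3) and "t" (3): a world point X has camera coordinates R X + t. Camera axes: x right, y down, z forward; pixel columns grow to the right and rows downward; lengths in m; the calibration is good to about 2 mm. A picture is of the moment at which its call begins: read the wrist's pose just before it. camera_info takes no time and is no camera call; for the wrist camera it gives the pose at the moment of the call.
- manip.job_done(): hands the job in, once; it reports no verdict.
The state is a dict: "clock": time; "joint_pos": joint angles; "qd": joint speeds; "tau": joint torques, N m; "eef_pos": TCP position; "orientation": TCP orientation; "contact_force": force on the tool from outside, world axes, zero at the start; "torque": the same for the moment, N m; "opening": opening from 0.0 (shut) to 1.0 (fully open).
Only numpy, scipy, OpenCV 4.12 (cv2) and the standard library are available. Lean on these libraries where they do the work, as an engineer would, in place of code of your own. Each camera call takes 0.05 s, during which the arm holds its last target. There are 200 camera calls.

## Working session

There is one attempt and no reset: what is moved stays moved. The work goes in short steps, Python scripts to look and compute and a tool call to move; the robot and the scene stay as the last step left them, time stands still between calls to the robot, and variables do not carry over. Pictures are saved under pics/ and viewed, about 8 in all and at most 12, crops included, and the job is handed in when it is done.

Besides the shell and the picture viewer there is one more tool, called after "Request:" by a JSON object that holds its "op" and its "data", one argument or row to a line. send_rows: Moves the arm, as the interface text tells. Its arguments: {"type":"object","properties":{"series":{"type":"array","items":{"type":"array","items":{"type":"number"}}},"claw":{"type":"number"},"grip_force":{"type":"number"}},"required":["series"]}

```bash
mkdir -p pics; ls
python3 - <<'E'
from cell import manip
import cv2
s=manip.read_state(); print(s)
for n in("top","side"):
    cv2.imwrite(f"pics/{n}0.png",manip.camera(n)); print(manip.camera_info(n))
E
```

```text
pics
{'clock': 0.0, 'joint_pos': array([ 1.57271541e+00,  4.08149038e-02,  8.38152509e-02, -4.76058262e-04,
       -1.61550528e+00, -3.33724792e-01]), 'qd': array([ 4.36691987e-05, -1.02040065e-04, -1.02360063e-05, -1.36171885e-03,
        1.01160880e-03, -1.96737407e-03]), 'tau': array([-1.67363060e-04, -3.68181682e+01,  3.47397923e+01,  6.93202883e+00,
       -5.38429580e-03, -4.99676418e-06]), 'eef_pos': array([0.19523218, 0.56694016, 0.19827718]), 'orientation': array([-6.88568684e-04, -5.80632598e-01,  8.14165217e-01, -5.58799713e-04]), 'contact_force': array([-0.66904749,  0.80388307,  0.22343501]), 'torque': array([-0.02838983, -0.0082271 , -0.00217145]), 'opening': 1.001608170196435}
{'fx': 414.85726358948733, 'fy': 414.85726358948733, 'cx': 315.1094596252192, 'cy': 200.5020950481855, 'distortion': array([-0.1011742,  0.       ,  0.       ,  0.       ,  0.       ]), 'R': array([[-0.01340906, -0.99989808,  0.00490128],
       [-0.99006693,  0.01259082, -0.14003194],
       [ 0.13995596, -0.00673029, -0.99013486]]), 't': array([0.22693739, 0.5232041 , 1.0618027 ])}
{'fx': 455.23920916044585, 'fy': 455.23920916044585, 'cx': 328.1551829539096, 'cy': 201.7627102435166, 'distortion': array([-0.06841244,  0.        ,  0.        ,  0.        ,  0.        ]), 'R': array([[ 9.94180871e-01, -1.07723152e-01,  3.44521198e-04],
       [-9.12299539e-02, -8.43656644e-01, -5.29075195e-01],
       [ 5.72843051e-02,  5.25965007e-01, -8.48574876e-01]]), 't': array([-0.49808978,  0.29137277,  1.11432364])}
```

View pics/top0.png

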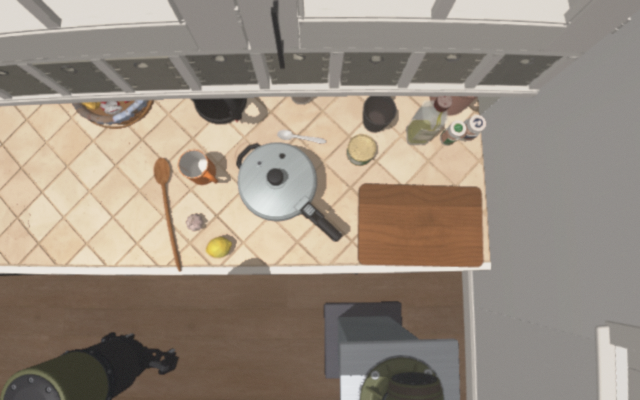

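View pics/side0.png

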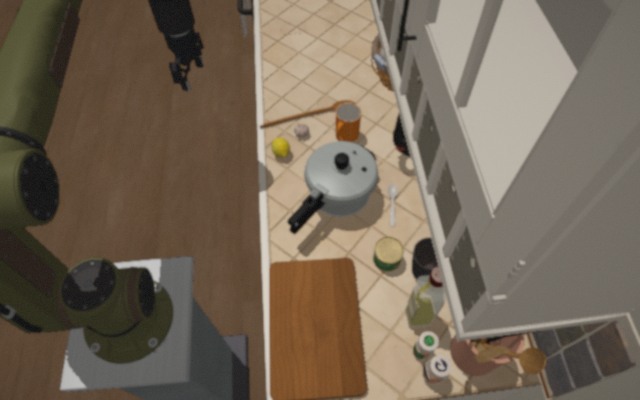

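Top view: lid knob at about (276,177), handle running to (340,238), board corners around (360,185)–(481,265). Side view: knob at (342,160), handle end at (295,226). Now I'll measure by masks.

```bash
cat > h.py <<'E'
from cell import manip
import cv2, numpy as np
from scipy.spatial.transform import Rotation as Ro
def ray(ci,u,v):
    K=np.array([[ci['fx'],0,ci['cx']],[0,ci['fy'],ci['cy']],[0,0,1]])
    p=cv2.undistortPoints(np.array([[[u,v]]],float),K,np.array(ci['distortion'])).ravel()
    R=np.array(ci['R']);t=np.array(ci['t'])
    return -R.T@t, R.T@np.array([p[0],p[1],1.])
def onz(ci,u,v,z):
    c,d=ray(ci,u,v); return c+d*(z-c[2])/d[2]
def cross(c1,u1,c2,u2):
    a,d=ray(c1,*u1);b,e=ray(c2,*u2)
    s=np.linalg.lstsq(np.c_[d,-e],b-a,rcond=None)[0]
    p,q=a+s[0]*d,b+s[1]*e
    return (p+q)/2,np.linalg.norm(p-q)
def proj(ci,X):
    K=np.array([[ci['fx'],0,ci['cx']],[0,ci['fy'],ci['cy']],[0,0,1]])
    R=np.array(ci['R'])
    return cv2.projectPoints(np.array(X,float).reshape(-1,3),cv2.Rodrigues(R)[0],np.array(ci['t']),K,np.array(ci['distortion']))[0].reshape(-1,2)
def blobs(im,box,thr=60,amin=15):
    x0,y0,x1,y1=box
    m=(im[y0:y1,x0:x1].max(2)<thr).astype(np.uint8)
    n,l,s,c=cv2.connectedComponentsWithStats(m)
    out=[]
    for i in range(1,n):
        if s[i,4]>=amin:
            ys,xs=np.nonzero(l==i); pts=np.c_[xs+x0,ys+y0].astype(np.float32)
            out.append((s[i,4],pts.mean(0),cv2.minAreaRect(pts)))
    return out
E
python3 - <<'E'
from h import *
T=cv2.imread('pics/top0.png');S=cv2.imread('pics/side0.png')
ct,cs=manip.camera_info('top'),manip.camera_info('side')
for n,im,b in(('top',T,(235,140,350,245)),('side',S,(280,135,385,240))):
    for o in blobs(im,b):print(n,o)
a=cv2.resize(T[140:250,230:350],None,fx=5,fy=5,interpolation=cv2.INTER_CUBIC)
cv2.imwrite('pics/tc.png',a)
# board
hsv=cv2.cvtColor(T,cv2.COLOR_BGR2HSV);m=np.zeros((400,640),np.uint8)
m[180:270,350:490]=((hsv[180:270,350:490,1]>100)&(hsv[180:270,350:490,2]<170))
c=max(cv2.findContours(m,0,1)[0],key=cv2.contourArea);r=cv2.minAreaRect(c);print(r)
P=[onz(ct,*p,0.022)for p in cv2.boxPoints(r)];print(np.round(P,3),np.mean(P,0))
E
```

```text
side (np.int32(169), array([341.3787 , 161.23668], dtype=float32), ((341.0, 161.5), (15.0, 12.0), 90.0))
side (np.int32(547), array([305.947  , 211.46619], dtype=float32), ((305.4264831542969, 210.8370819091797), (15.600440979003906, 47.196990966796875), 47.290611267089844))
((420.4130859375, 224.78024291992188), (124.47032928466797, 80.00495910644531), 1.0416266918182373)
[[ 0.359  0.111  0.022]
 [ 0.573  0.101  0.022]
 [ 0.563 -0.243  0.022]
 [ 0.345 -0.225  0.022]] [ 0.45987474 -0.06397568  0.022     ]
```

View pics/tc.png

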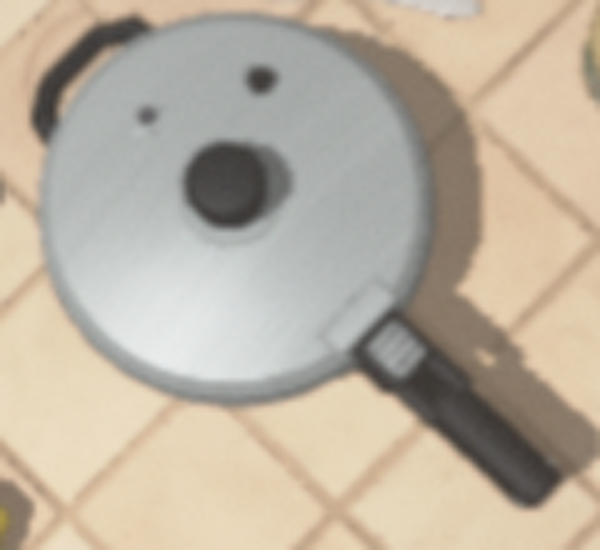

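Crop of the top view: knob top centre at crop (227,185), which is px ≈(275,177). Ribbed steel tab at (395,350), px ≈(308.6,209.6). Handle end at (537,492), px ≈(337,238).

Run:
```python
from h import *
T=cv2.imread('pics/top0.png');S=cv2.imread('pics/side0.png')
ct,cs=manip.camera_info('top'),manip.camera_info('side')
for th in (70,80): 
    for o in blobs(T,(235,140,350,245),th):print(th,o)
cv=lambda x,y:((x+.5)/5-.5+230,(y+.5)/5-.5+140)
k=onz(ct,*cv(227,185),.167);print('knob top',k)
for z in(.123,.131,.1385):print('tab',z,onz(ct,*cv(395,350),z))
e=onz(ct,*cv(537,492),.120);print('end',e)
d=e-k;a=np.arctan2(d[1],d[0]);print('handle angle',np.degrees(a),np.hypot(*d[:2]))
print('knob side',onz(cs,341.4,160.5,.160), cross(ct,cv(227,185),cs,(341.3,159.5)))
# wide search: predicted pixel positions in side for tab
u=np.array([np.cos(a),np.sin(a),0])
for z in(.125,.131):print('tab pred top/side',proj(ct,k*[1,1,0]+u*.110+[0,0,z+.0075]),proj(cs,k*[1,1,0]+u*.110+[0,0,z+.0075]))
q=manip.read_state();print(Ro.from_quat(np.roll(q['orientation'],-1)).as_matrix().round(3))
w=cv2.resize(S[130:240,280:400],None,fx=5,fy=5,interpolation=cv2.INTER_CUBIC);cv2.imwrite('pics/sc.png',w)
```

```text
70 (np.int32(45), array([242.68889, 154.7111 ], dtype=float32), ((242.9177703857422, 154.75596618652344), (4.017204284667969, 19.673999786376953), 34.508522033691406))
70 (np.int32(77), array([277.36365, 175.96104], dtype=float32), ((276.348388671875, 176.8319549560547), (14.395183563232422, 11.58857536315918), 84.80557250976562))
70 (np.int32(41), array([315.17075, 216.51219], dtype=float32), ((315.2500305175781, 216.75003051757812), (7.071067810058594, 4.949747562408447), 45.0))
70 (np.int32(60), array([330.58334, 226.43333], dtype=float32), ((330.86199951171875, 226.601806640625), (24.821622848510742, 2.690690755844116), 42.273685455322266))
80 (np.int32(89), array([244.8427 , 153.47191], dtype=float32), ((246.0167694091797, 153.1211700439453), (6.22791051864624, 28.273950576782227), 43.45184326171875))
80 (np.int32(181), array([275.28177, 176.28177], dtype=float32), ((275.0, 176.5), (15.0, 14.0), 90.0))
80 (np.int32(283), array([323.4947 , 223.64664], dtype=float32), ((321.709228515625, 221.65573120117188), (46.70800018310547, 11.791854858398438), 40.0302619934082))
knob top [0.5655554  0.31444465 0.167     ]
tab 0.123 [0.49175526 0.23677611 0.123     ]
tab 0.131 [0.49080124 0.23670172 0.131     ]
tab 0.1385 [0.48990684 0.23663198 0.1385    ]
end [0.42214918 0.16900783 0.12      ]
handle angle -134.59720985670336 0.20424791831674216
knob side [0.56888882 0.30972567 0.16      ] (array([0.56860889, 0.31554639, 0.15623973]), np.float64(0.0017404986446213143))
tab pred top/side [[308.84775358 210.54694189]] [[313.16729113 192.8951598 ]]
tab pred top/side [[308.82251653 210.25561798]] [[313.10182585 191.59830259]]
[[-0.326 -0.945 -0.   ]
 [-0.945  0.326 -0.002]
 [ 0.002 -0.    -1.   ]]
```

View pics/sc.png

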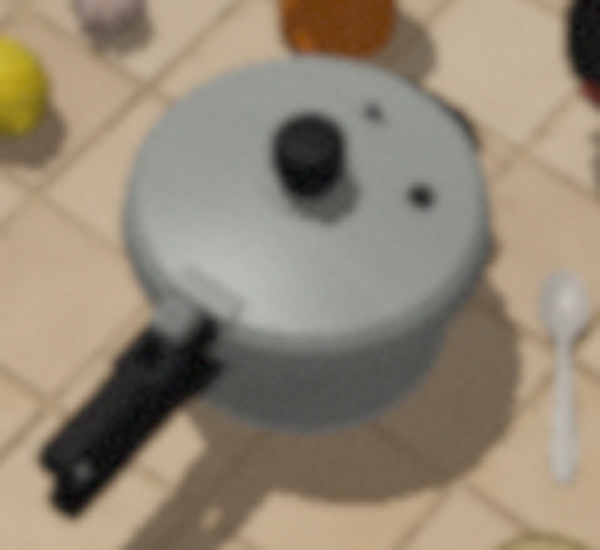

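Side crop: knob top at crop (310,138), tab at (177,315). Both agree with the top view to within a few mm. Now rotating the tool.

Request:
{"op": "send_rows", "data": {
  "series": [
    [0,0,-0.2,0,0,1],
    [0,0,0,0,0,1],
    [0,0,0,0,0,1],
    [0,0,0,0,0,1],
    [0,0,0,0,0,1],
    [0,0,0,0,0,1],
    [0,0,0,0,0,1],
    [0,0,0,0,0,1],
    [0,0,0,0,0,1],
    [0,0,0,0,0,1]
  ],
  "claw": 0.0,
  "grip_force": 20
}}

```text
clock: 1.35
eef_pos: [0.1942, 0.5653, 0.2434]
orientation: [-0.002, -0.0, 1.0, -0.006]
contact_force: [-0.5, 0.4, 0.5]
opening: 0.503
```

Request:
{"op": "send_rows", "data": {
  "series": [
    [0,0,0,0,0,1],
    [0,0,0,0,0,1],
    [0,0,0,0,0,1],
    [0,0,0,0,0,1],
    [0,0,0,0,0,1],
    [0,0,0,0,0,1],
    [0,0,0,0,0,1],
    [0,0,0,0,0,0]
  ]
}}

```text
clock: 2.35
eef_pos: [0.1933, 0.5642, 0.2386]
orientation: [0.002, 0.42, 0.907, -0.01]
contact_force: [-0.2, -0.4, 0.3]
opening: 0.498
```

```bash
cat > g.py <<'E'
from h import *
def go(pos,yaw):
    "pos: TCP target; yaw deg of tool x; prints shift (units of .25) and rotvec (units of .12)"
    s=manip.read_state();R=Ro.from_quat(np.roll(s['orientation'],-1))
    y=np.radians(yaw);x=np.array([np.cos(y),np.sin(y),0]);z=np.array([0,0,-1.])
    G=Ro.from_matrix(np.c_[x,np.cross(z,x),z])
    e=(R.inv()*G).as_rotvec()
    d=R.as_matrix().T@(np.array(pos)-s['eef_pos'])
    X=R.as_matrix()[:,0]
    print('t',round(s['clock'],2),'pos',s['eef_pos'].round(4),'yaw',np.degrees(np.arctan2(X[1],X[0])).round(1),'F',s['contact_force'].round(1),'open',round(s['opening'],3),'\nshift',(d/.25).round(3),'rot',(e/.12).round(2))
E
python3 - <<'E'
from g import *
go([.4907,.2367,.20],135.7)
E
```

```text
t 2.35 pos [0.1933 0.5642 0.2386] yaw 130.3 F [-0.2 -0.4  0.3] open 0.498 
shift [-1.766  0.063  0.174] rot [-0.15  0.09 -0.78]
```

Request:
{"op": "send_rows", "data": {
  "series": [
    [-0.2,0.007,0,-0.15,0.09,-0.78],
    [-0.2,0.007,0,0,0,0],
    [-0.2,0.007,0,0,0,0],
    [-0.2,0.007,0,0,0,0],
    [-0.2,0.007,0,0,0,0],
    [-0.2,0.007,0,0,0,0],
    [-0.2,0.007,0,0,0,0],
    [-0.2,0.007,0.0,0,0,0],
    [-0.1,0,0,0,0,0],
    [0,0,0,0,0,0]
  ]
}}

```text
clock: 3.6
eef_pos: [0.5159, 0.2688, 0.2356]
orientation: [-0.0, 0.361, 0.933, -0.002]
contact_force: [-0.3, -0.3, -0.5]
opening: 0.5
```

Run:
```python
from g import *
go([.4907,.2367,.20],135.7)
ci=manip.camera_info('wrist');im=manip.camera('wrist');cv2.imwrite('pics/w1.png',im)
np.save('w1.npy',ci,allow_pickle=True)
u=np.array([-.698,-.716,0]);k=np.array([.5656,.3144,0])
print(proj(ci,[k+[0,0,.167],k+.110*u+[0,0,.1385],k+.214*u+[0,0,.120]]))
```

```text
t 3.6 pos [0.5159 0.2688 0.2356] yaw 137.7 F [-0.3 -0.3 -0.5] open 0.5 
shift [-0.012 -0.162  0.143] rot [-0.04  0.01  0.29]
[[311.99325442 267.61057687]
 [315.96244739 149.65538189]
 [319.85597587  34.58260077]]
```

View pics/w1.png

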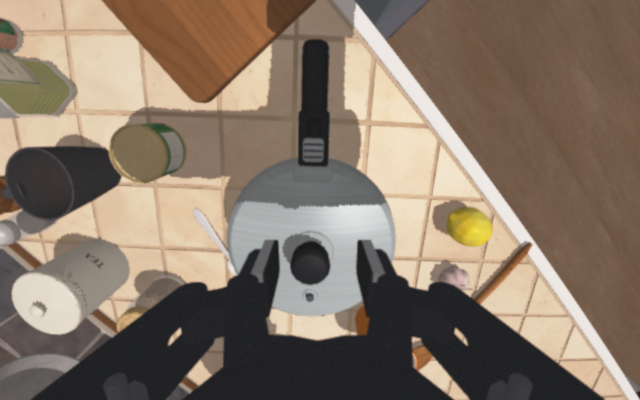

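Wrist view: handle end at about (315.5,40), tab centre (313.3,150), knob top about (310.5,263). I'll ray-cast these.

Run:
```python
from g import *
ci=np.load('w1.npy',allow_pickle=True).item();im=cv2.imread('pics/w1.png')
g=im.max(2)
for r in (50,60,80,100,120,150):
    xs=np.nonzero(g[r,285:350]<50)[0]+285;print(r,xs.min(),xs.max(), end=' | ')
print()
P=[onz(ci,(np.nonzero(g[r,285:350]<50)[0]+285)[[0,-1]].mean(),r,z) for r,z in((60,.123),(100,.123),(120,.123))]
print(np.round(P,4)); d=P[0]-P[2];print('ang',np.degrees(np.arctan2(d[1],d[0])))
hsv=cv2.cvtColor(im,cv2.COLOR_BGR2GRAY)[130:172,298:332]
m=(hsv>75).astype(np.uint8);print('\n'.join(''.join('#' if v else '.' for v in r) for r in m))
for o in blobs(im,(280,225,345,293),50):print(o)
```

```text
50 304 327 | 60 303 327 | 80 303 326 | 100 303 326 | 120 300 328 | 150 299 327 | 
[[0.4346 0.1747 0.123 ]
 [0.4591 0.2007 0.123 ]
 [0.472  0.2142 0.123 ]]
ang -133.43974619005698
...............................###
...............................###
...............................###
...............................###
...............................###
...............................###
...............................###
...............................###
........######.................###
......##################.......###
......###################......###
.....####################......###
.....#####################.....###
.....##.......############.....###
.....#..................#......###
.....###############....#......###
.....#####################.....###
.....#####################.....###
.....#####################.....###
.....####################......###
.....#........................####
.....#........................####
.....####################.....####
.....####################.....####
.....####################.....####
.....####################.....####
.......................##.....####
.....#........................####
.....####################.....####
.....####################.....####
......##################......####
........###############........###
..............................####
..............................####
#.............................####
#.............................####
##########.###..............######
##################################
##################################
##################################
##################################
##################################
(np.int32(948), array([308.1076, 262.2658], dtype=float32), ((309.5, 262.0), (40.0, 37.0), 90.0))
```

Run:
```python
from g import *
ci=np.load('w1.npy',allow_pickle=True).item()
a=onz(ci,302.7,149.5,.1385);b=onz(ci,323.3,149.5,.1385);print('width',np.linalg.norm(a-b))
t=onz(ci,313.1,149.5,.1385);print('tab',t)
k=onz(ci,309.5,262,.167);print('knob',k,'dist',np.linalg.norm((k-t)[:2]),'ang',np.degrees(np.arctan2(*(t-k)[[1,0]])))
go([t[0],t[1],.17],136.6)
```

```text
width 0.019635670553675422
tab [0.49073934 0.23369587 0.1385    ]
knob [0.56325139 0.30830419 0.167     ] dist 0.10404037004066367 ang -134.18366527272414
t 3.65 pos [0.5154 0.2694 0.2356] yaw 137.7 F [-0.2  0.  -0.2] open 0.506 
shift [-0.023 -0.171  0.263] rot [-0.04  0.01  0.16]
```

Request:
{"op": "send_rows", "data": {
  "series": [
    [-0.01,-0.085,0.09,-0.04,0,0.16],
    [-0.01,-0.085,0.09,0,0,0],
    [0,0,0.08,0,0,0],
    [0,0,0,0,0,0]
  ]
}}

```text
clock: 4.15
eef_pos: [0.4871, 0.2368, 0.169]
orientation: [0.0, 0.365, 0.931, 0.0]
contact_force: [-0.2, 0.3, -0.1]
opening: 0.5
```

Run:
```python
from g import *
go([.4905,.2343,.127],136.4)
```

```text
t 4.15 pos [0.4871 0.2368 0.169 ] yaw 137.1 F [-0.2  0.3 -0.1] open 0.5 
shift [-0.017  0.002  0.168] rot [0.01 0.   0.11]
```

Descend, watching the force.

Request:
{"op": "send_rows", "data": {
  "series": [
    [-0.017,0.002,0.05,0,0,0.1],
    [0,0,0.05,0,0,0],
    [0,0,0.035,0,0,0],
    [0,0,0.025,0,0,0],
    [0,0,0.01,0,0,0],
    [0,0,0,0,0,0]
  ]
}}

```text
clock: 4.9
eef_pos: [0.4913, 0.2357, 0.1255]
orientation: [0.001, 0.37, 0.929, 0.001]
contact_force: [0.4, 0.3, -0.6]
opening: 0.5
```

Request:
{"op": "send_rows", "data": {
  "series": [
    [0,0,0,0,0,0],
    [0,0,0,0,0,0],
    [0,0,0,0,0,0],
    [0,0,0,0,0,0],
    [0,0,0,0,0,0]
  ],
  "claw": -1,
  "grip_force": 25
}}

```text
clock: 5.52
eef_pos: [0.4917, 0.2359, 0.1266]
orientation: [0.001, 0.37, 0.929, 0.002]
contact_force: [-0.5, 0.1, 0.8]
opening: 0.002
```

Run:
```python
from g import *
go([.4905,.2343,.127],136.4)
```

```text
t 5.53 pos [0.4917 0.2359 0.1266] yaw 136.5 F [-0.5  0.1  0.8] open 0.002 
shift [-0.001 -0.008 -0.002] rot [0.04 0.01 0.02]
```

Run:
```python
from g import *
ct,cs=manip.camera_info('top'),manip.camera_info('side');ci=np.load('w1.npy',allow_pickle=True).item()
s=((177.5)/5-.5+280,(315.5)/5-.5+130)
print(cross(ct,(308.6,209.6),cs,s),cross(ci,(313.1,149.5),cs,s),cross(ct,(308.6,209.6),ci,(313.1,149.5)))
for z in(.12,.125,.13):print(onz(ci,313.1,149.5,z))
cv2.imwrite('pics/w2.png',manip.camera('wrist')[60:400,120:520])
```

```text
(array([0.49189846, 0.23684636, 0.13161219]), np.float64(0.002343021308624028)) (array([0.49192044, 0.23395731, 0.1361863 ]), np.float64(0.001951612900414302)) (array([0.49479601, 0.23691752, 0.09549686]), np.float64(0.000526788384951109))
[0.49238205 0.23503185 0.12      ]
[0.49193807 0.23467077 0.125     ]
[0.4914941  0.23430969 0.13      ]
```

View pics/w2.png

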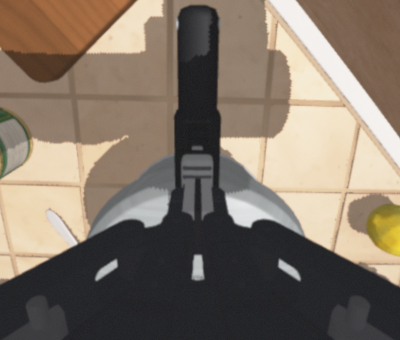

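The fingers shut just above the tab (its outer half shows at crop (197,165)), so the tab sits lower than I assumed. Open, go 8 mm lower, retry.

Request:
{"op": "send_rows", "data": {
  "series": [
    [0,-0.004,0,0,0,0],
    [0,-0.004,0,0,0,0],
    [0,0,0,0,0,0],
    [0,0,0,0,0,0],
    [0,0,0.016,0,0,0],
    [0,0,0.016,0,0,0],
    [0,0,0,0,0,0]
  ],
  "claw": -0.1
}}

```text
clock: 6.45
eef_pos: [0.4901, 0.2343, 0.1177]
orientation: [0.001, 0.37, 0.929, 0.002]
contact_force: [0.4, -0.0, -0.8]
opening: 0.448
```

Request:
{"op": "send_rows", "data": {
  "series": [
    [0,0,0,0,0,0],
    [0,0,0,0,0,0],
    [0,0,0,0,0,0],
    [0,0,0,0,0,0],
    [0,0,0,0,0,0]
  ],
  "claw": -1
}}

```text
clock: 7.08
eef_pos: [0.4902, 0.2344, 0.118]
orientation: [0.001, 0.37, 0.929, 0.002]
contact_force: [-0.2, 0.3, -0.8]
opening: 0.004
```

Run:
```python
from g import *
a=manip.camera('wrist')[100:340,220:420];b=manip.camera('side')[120:240,260:380]
cv2.imwrite('pics/w3.png',np.hstack([cv2.resize(a,(400,480),interpolation=2),cv2.resize(b,(400,480),interpolation=2)]))
s=manip.read_state()
print(proj(manip.camera_info('wrist'),s['eef_pos']),proj(manip.camera_info('side'),s['eef_pos']))
```

```text
[[318.37184447 231.00325864]] [[314.14166653 196.47593033]]
```

View pics/w3.png

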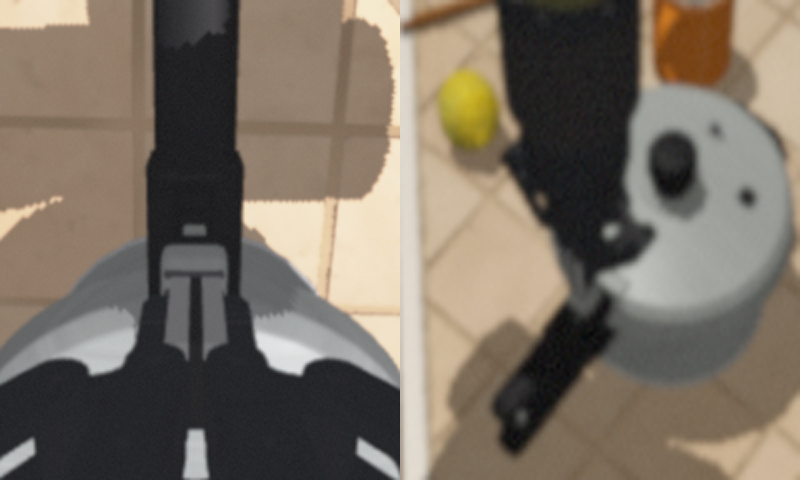

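Run:
```python
from g import *
ci=manip.camera_info('wrist')
u=np.array([-.69,-.724,0]);s=manip.read_state()
for z in (.105,.11,.115,.12,.13):
    L=onz(ci,220+161/2,222.5,z);Rr=onz(ci,220+228.5/2,222.5,z);p=(L+Rr)/2
    print(z,'outer edge',p.round(4),'along from TCP',((p-s['eef_pos'])@u).round(4),'w',np.linalg.norm(L-Rr).round(4))
print(s['eef_pos'])
```

```text
0.105 outer edge [0.4901 0.2332 0.105 ] along from TCP 0.0009 w 0.024
0.11 outer edge [0.4888 0.2318 0.11  ] along from TCP 0.0029 w 0.0233
0.115 outer edge [0.4874 0.2304 0.115 ] along from TCP 0.0049 w 0.0227
0.12 outer edge [0.486  0.2289 0.12  ] along from TCP 0.0069 w 0.0221
0.13 outer edge [0.4833 0.2261 0.13  ] along from TCP 0.0109 w 0.0208
[0.49027046 0.23440107 0.11799524]
```

Run:
```python
from g import *
ci=manip.camera_info('wrist');ct=manip.camera_info('top')
u=np.array([-.69,-.724,0]);p=manip.read_state()['eef_pos']
for a in(-.011,0,.011):
    for z in(0,.008,.016,.03):print(a,z,((proj(ci,p+a*u+[0,0,z])[0]-[220,100])*2).round(0))
w=manip.camera('wrist')[200:300,280:360];cv2.imwrite('pics/w4.png',np.clip(cv2.resize(w,None,fx=7,fy=6,interpolation=cv2.INTER_CUBIC).astype(float)*1.8,0,255))
```

```text
-0.011 0 [197. 292.]
-0.011 0.008 [197. 303.]
-0.011 0.016 [197. 315.]
-0.011 0.03 [197. 338.]
0 0 [197. 262.]
0 0.008 [197. 272.]
0 0.016 [197. 283.]
0 0.03 [197. 304.]
0.011 0 [197. 231.]
0.011 0.008 [197. 240.]
0.011 0.016 [197. 249.]
0.011 0.03 [197. 268.][ WARN:0@0.918] global loadsave.cpp:1063 imwrite_ Unsupported depth image for selected encoder is fallbacked to CV_8U.
```

View pics/w4.png

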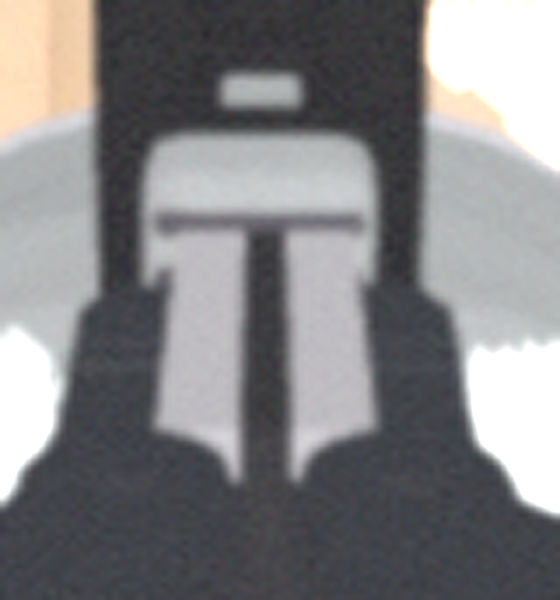

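The shut tips are fully visible above the tab, so the tab is lower still. I'll probe downward gently with the fingers shut to find its top.

Request:
{"op": "send_rows", "data": {
  "series": [
    [0,0,0.008,0,0,0],
    [0,0,0.008,0,0,0],
    [0,0,0,0,0,0]
  ]
}}

```text
clock: 7.6
eef_pos: [0.4902, 0.2343, 0.1135]
orientation: [0.001, 0.37, 0.929, 0.002]
contact_force: [-0.9, 1.3, 0.2]
opening: -0.001
```

Request:
{"op": "send_rows", "data": {
  "series": [
    [0,0,0.006,0,0,0],
    [0,0,0.006,0,0,0],
    [0,0,0,0,0,0]
  ]
}}

```text
clock: 7.98
eef_pos: [0.4902, 0.2344, 0.1103]
orientation: [0.001, 0.37, 0.929, 0.002]
contact_force: [-0.8, 0.2, -0.2]
opening: -0.002
```

Run:
```python
from g import *
go([.4905,.2343,.127],136.4)
w=manip.camera('wrist')[200:300,280:360];b=manip.camera('side')[170:220,290:350]
cv2.imwrite('pics/w5.png',np.hstack([np.clip(cv2.resize(w,(400,500),interpolation=2).astype(float)*1.8,0,255),cv2.resize(b,(400,500),interpolation=2)]).astype(np.uint8))
```

```text
t 7.97 pos [0.4902 0.2344 0.1103] yaw 136.5 F [-0.8  0.2 -0.2] open -0.002 
shift [-0.001  0.001 -0.067] rot [0.04 0.01 0.02]
```

View pics/w5.png

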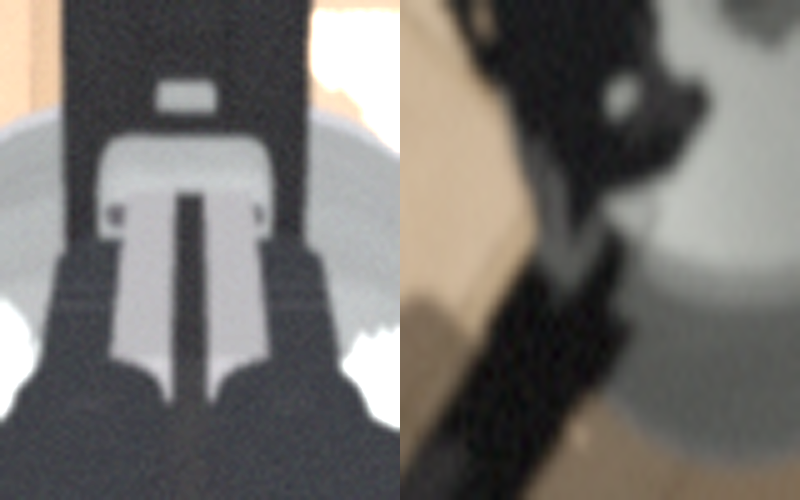

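Run:
```python
from g import *
ct,cs,w5=[manip.camera_info(n) for n in('top','side','wrist')];w1=np.load('w1.npy',allow_pickle=True).item()
for n,c in(('t',ct),('s',cs),('w1',w1),('w5',w5)):print(n,(-np.array(c['R']).T@c['t']).round(3),round(c['fx']))
print('R1',np.array(w1['R']).round(3).tolist());print('R5',np.array(w5['R']).round(3).tolist())
print('tab outer w1-w5',cross(w1,(313.1,138),w5,(317,227)))
print('led w1-w5? slot', cross(w1,(313.1,127),w5,(280+187/5,200+97/5)))
print('end t-w1',cross(ct,(337,238),w1,(315.5,41)))
print('end t-s',cross(ct,(337,238),cs,(294,228)))
B=(440-0,0)
# board near corner: top px (360,184), wrist (205,101), side (270,262)
for a,b in((ct,w1),(ct,cs),(cs,w1)):
    px={id(ct):(360,184.5),id(w1):(205,101),id(cs):(355,260)}
    print('board corner',cross(a,px[id(a)],b,px[id(b)]))
```

```text
t [0.372 0.227 1.123] 415
s [ 0.458 -0.394  1.1  ] 455
w1 [0.467 0.214 0.411] 284
w5 [0.439 0.179 0.285] 284
R1 [[-0.74, 0.673, -0.002], [0.644, 0.709, 0.286], [0.194, 0.21, -0.958]]
R5 [[-0.727, 0.687, -0.002], [0.656, 0.695, 0.295], [0.204, 0.213, -0.956]]
tab outer w1-w5 (array([0.48398971, 0.22629916, 0.12810466]), np.float64(0.0002978558696227313))
led w1-w5? slot (array([0.47623403, 0.21836719, 0.14435486]), np.float64(0.0004695661695070813))
end t-w1 (array([0.42311169, 0.16710986, 0.13143409]), np.float64(0.005953777806144767))
end t-s (array([0.42789484, 0.16728868, 0.08245185]), np.float64(0.007820968550094943))
board corner (array([0.57096445, 0.09469017, 0.00165205]), np.float64(0.00620434375447496))
board corner (array([0.57787135, 0.09665954, 0.00561788]), np.float64(0.009271479493206176))
board corner (array([0.57491567, 0.09567824, 0.00528398]), np.float64(0.015431868709288069))
```

Request:
{"op": "send_rows", "data": {
  "series": [
    [0,0,0.008,0,0,0],
    [0,0,0.008,0,0,0],
    [0,0,0,0,0,0]
  ]
}}

```text
clock: 8.45
eef_pos: [0.4905, 0.2345, 0.1067]
orientation: [0.002, 0.37, 0.929, 0.002]
contact_force: [-0.7, -0.0, 1.9]
opening: 0.002
```

Run:
```python
from g import *
go([.4905,.2343,.127],136.4)
print(manip.read_state()['tau'].round(2))
```

```text
t 8.45 pos [0.4905 0.2345 0.1067] yaw 136.6 F [-0.7 -0.   1.9] open 0.002 
shift [-0.001  0.    -0.081] rot [0.04 0.01 0.02]
[ 3.000e-02 -2.847e+01  3.387e+01  6.630e+00  7.000e-02 -0.000e+00]
```

Request:
{"op": "send_rows", "data": {
  "series": [
    [0,0,0.008,0,0,0],
    [0,0,0,0,0,0]
  ]
}}

```text
clock: 8.7
eef_pos: [0.4911, 0.235, 0.1069]
orientation: [0.003, 0.37, 0.929, 0.003]
contact_force: [0.5, -0.1, -0.7]
opening: 0.002
```

Contact: the tip stops at TCP reading z≈0.107, so the tab's top is there in arm terms. I'll open above it, straddle it with tips about 10 mm lower, and close.

Request:
{"op": "send_rows", "data": {
  "series": [
    [0,0,-0.024,0,0,0],
    [0,0,-0.02,0,0,0],
    [0,0,0,0,0,0],
    [0,0,0,0,0,0],
    [0,0,0,0,0,0]
  ],
  "claw": -0.1
}}

```text
clock: 9.32
eef_pos: [0.4908, 0.2348, 0.1176]
orientation: [0.002, 0.37, 0.929, 0.003]
contact_force: [0.6, 0.9, -0.2]
opening: 0.452
```

Request:
{"op": "send_rows", "data": {
  "series": [
    [0,0,0.03,0,0,0],
    [0,0,0.03,0,0,0],
    [0,0,0.02,0,0,0],
    [0,0,0,0,0,0]
  ]
}}

```text
clock: 9.82
eef_pos: [0.4904, 0.2345, 0.095]
orientation: [0.002, 0.37, 0.929, 0.002]
contact_force: [-0.2, -0.1, 0.5]
opening: 0.451
```

Request:
{"op": "send_rows", "data": {
  "series": [
    [0,0,0,0,0,0],
    [0,0,0,0,0,0],
    [0,0,0,0,0,0],
    [0,0,0,0,0,0]
  ],
  "claw": -1
}}

```text
clock: 10.32
eef_pos: [0.4905, 0.2344, 0.0953]
orientation: [0.002, 0.37, 0.929, 0.002]
contact_force: [0.2, 0.3, -0.7]
opening: 0.224
```

Opening 0.224 (19 mm) shows the tab is gripped. Pull it outward (tool −y).

Request:
{"op": "send_rows", "data": {
  "series": [
    [0,-0.02,0,0,0,0],
    [0,-0.02,0,0,0,0],
    [0,-0.02,0,0,0,0],
    [0,-0.015,0,0,0,0],
    [0,-0.015,0,0,0,0],
    [0,0,0,0,0,0]
  ]
}}

```text
clock: 11.08
eef_pos: [0.4779, 0.2228, 0.0967]
orientation: [0.004, 0.37, 0.929, 0.01]
contact_force: [2.2, 1.0, -4.0]
opening: 0.228
```

Run:
```python
from g import *
go([.4905,.2344,.095],136.4)
```

```text
t 11.07 pos [0.4779 0.2228 0.0967] yaw 136.6 F [ 2.2  1.  -4. ] open 0.228 
shift [-0.005  0.068  0.008] rot [0.19 0.   0.03]
```

Request:
{"op": "send_rows", "data": {
  "series": [
    [0,0,0,0,0,0],
    [0,0,0,0,0,0],
    [0,0,0,0,0,0],
    [0,0,-0.08,0.19,0,0],
    [0,0,-0.16,0,0,0],
    [0,0.05,-0.16,0,0,0],
    [0,0.05,-0.15,0,0,0],
    [0,0,0,0,0,0]
  ],
  "claw": 0.0
}}

```text
clock: 12.08
eef_pos: [0.4937, 0.2387, 0.2379]
orientation: [-0.001, 0.37, 0.929, -0.003]
contact_force: [0.4, -0.0, -0.4]
opening: 0.501
```

Run:
```python
from g import *
go([.4905,.2344,.2356],136.4)
ci=manip.camera_info('wrist');im=manip.camera('wrist');cv2.imwrite('pics/w6.png',im);np.save('w6.npy',ci,allow_pickle=True)
k=np.array([.566,.314,0]);u=np.array([-.69,-.724,0])
for z in(.115,.13):print(proj(ci,[k+r*u+[0,0,z] for r in(.110,.126)]))
g=cv2.cvtColor(im,cv2.COLOR_BGR2GRAY)
m=g[90:200,290:345]>70
print('\n'.join(f'{90+i} '+''.join('#' if v else '.' for v in r) for i,r in enumerate(m) if i%2==0))
```

```text
t 12.07 pos [0.4937 0.2387 0.2379] yaw 136.6 F [ 0.4 -0.  -0.4] open 0.501 
shift [-0.002 -0.021  0.009] rot [-0.06  0.01  0.03]
[[317.94798091 181.85748699]
 [318.02313711 167.12948786]]
[[317.94620794 185.0963827 ]
 [318.02514018 169.67696436]]
90 #################.........................#############
92 #################.........................#############
94 #################.........................#############
96 #################.........................#############
98 #################.........................#############
100 #################.........................#############
102 #################.........................#############
104 #################.........................#############
106 #################.........................#############
108 #################.........................#############
110 #################.........................#############
112 #################.........................#############
114 #################.........................#############
116 #################.........................#############
118 ##############
[... 1741 characters left out ...]
....####################....############
178 #############......####################...#############
180 #############.......##################.....############
182 #############..............................############
184 #############..............................############
186 #############.............................#############
188 ##############.............................############
190 ##############.............................############
192 ##############.............................############
194 ##############.............................############
196 ###############...........................#############
198 #######################################################
```

Run:
```python
from g import *
u=np.array([-.69,-.724,0])
for n in('w1','w6'):
    ci=np.load(n+'.npy',allow_pickle=True).item();g=cv2.cvtColor(cv2.imread(f'pics/{n}.png'),cv2.COLOR_BGR2GRAY).astype(int)
    c=313 if n=='w1' else 318.5
    c0=int(c); col=g[100:205,c0-5:c0+6].mean(1); 
    side=g[100:205,c0-13:c0+14]
    tr=[(100+i, int(col[i+1]-col[i])) for i in range(len(col)-1) if abs(col[i+1]-col[i])>12];print(n,tr)
    e1=g[100:205,c0-13].tolist()
    sh=[100+i for i in range(104) if g[100+i,c0-13]>90 and g[101+i,c0-13]<=90];print('shoulder',sh)
    f=lambda r,z:onz(ci,c,r,z)@u
    for z in(.11,.12,.13):
        if n=='w1':print(z,'tab outer-rootend',f(138,z)-f(165.5,z-.015))
        else:print(z,'tab outer-rootend',f(160,z)-f(197.3,z-.015))
```

```text
w1 [(136, 16), (137, 26), (138, 20), (142, -20), (143, -13), (144, 12), (145, 22), (148, -13), (149, -21), (151, 20), (152, 13), (155, -21), (157, 15), (158, 16), (160, -14), (161, -29), (162, -20), (164, 13), (165, 27), (166, 23)]
shoulder [109]
0.11 tab outer-rootend 0.03143665660944972
0.12 tab outer-rootend 0.030477396325166217
0.13 tab outer-rootend 0.029518136040882825
w6 [(157, 27), (158, 26), (163, -19), (164, -13), (165, 14), (166, 21), (169, -17), (170, -15), (172, 21), (175, -17), (176, -14), (178, 19), (180, -15), (181, -31), (182, -20), (196, 19), (197, 27), (198, 19)]
shoulder [144]
0.11 tab outer-rootend 0.045836085246748426
0.12 tab outer-rootend 0.04446700298498374
0.13 tab outer-rootend 0.04309792072321905
```

Tab travel measures about 15–15.7 mm. To be sure it is fully back I'll regrip and pull once more.

Run:
```python
from g import *
go([.479,.2225,.095],136.5)
```

```text
t 12.12 pos [0.4929 0.2384 0.2359] yaw 136.6 F [-0.  -0.  -0.8] open 0.501 
shift [-0.003 -0.079  0.565] rot [-0.08  0.    0.01]
```

Request:
{"op": "send_rows", "data": {
  "series": [
    [0,-0.04,0.1,-0.05,0,0],
    [0,-0.039,0.15,0,0,0],
    [0,0,0.15,0,0,0],
    [0,0,0.08,0,0,0],
    [0,0,0.05,0,0,0],
    [0,0,0.03,0,0,0],
    [0,0,0,0,0,0]
  ]
}}

```text
clock: 13.0
eef_pos: [0.4748, 0.22, 0.0858]
orientation: [-0.003, 0.37, 0.929, -0.005]
contact_force: [0.3, -0.5, -0.0]
opening: 0.497
```

Request:
{"op": "send_rows", "data": {
  "series": [
    [0,0,0,0,0,0],
    [0,0,0,0,0,0],
    [0,0,0,0,0,0],
    [0,0,0,0,0,0]
  ],
  "claw": -1,
  "grip_force": 40
}}

```text
clock: 13.5
eef_pos: [0.4752, 0.2203, 0.0871]
orientation: [-0.003, 0.37, 0.929, -0.005]
contact_force: [0.5, -0.2, -3.0]
opening: 0.34
```

Request:
{"op": "send_rows", "data": {
  "series": [
    [0,-0.015,0,0,0,0],
    [0,-0.015,0,0,0,0],
    [0,-0.02,0,0,0,0]
  ]
}}

```text
clock: 13.88
eef_pos: [0.4749, 0.2214, 0.091]
orientation: [0.003, 0.369, 0.929, 0.01]
contact_force: [17.8, 13.2, -11.8]
opening: 0.342
```

Went too low and gripped the handle's sides (29 mm) instead. Release, rise, regrip the tab.

Request:
{"op": "send_rows", "data": {
  "series": [
    [0,0,0,0,0,0],
    [0,0,0,0,0,0],
    [0,0,0,0,0,0]
  ],
  "claw": -0.1
}}

```text
clock: 14.25
eef_pos: [0.4753, 0.2217, 0.0923]
orientation: [0.004, 0.369, 0.929, 0.011]
contact_force: [-0.3, -0.6, 0.1]
opening: 0.448
```

Run:
```python
from g import *
go([.479,.2225,.096],136.5)
```

```text
t 14.25 pos [0.4753 0.2217 0.0923] yaw 136.7 F [-0.3 -0.6  0.1] open 0.448 
shift [-0.008  0.013 -0.014] rot [ 0.19 -0.01  0.02]
```

Request:
{"op": "send_rows", "data": {
  "series": [
    [-0.008,0.008,-0.017,0.19,0,0],
    [0,0,0,0,0,0]
  ]
}}

```text
clock: 14.5
eef_pos: [0.4783, 0.2214, 0.0971]
orientation: [-0.001, 0.369, 0.929, -0.001]
contact_force: [0.4, 0.3, 0.5]
opening: 0.449
```

Request:
{"op": "send_rows", "data": {
  "series": [
    [0,0,0,0,0,0],
    [0,0,0,0,0,0],
    [0,0,0,0,0,0],
    [0,0,0,0,0,0]
  ],
  "claw": -1
}}

```text
clock: 15.0
eef_pos: [0.4784, 0.2216, 0.0971]
orientation: [-0.001, 0.369, 0.929, -0.001]
contact_force: [0.2, 0.1, 0.1]
opening: 0.217
```

Request:
{"op": "send_rows", "data": {
  "series": [
    [0,-0.015,0,0,0,0],
    [0,-0.015,0,0,0,0],
    [0,-0.015,0,0,0,0]
  ]
}}

```text
clock: 15.38
eef_pos: [0.4773, 0.2228, 0.0986]
orientation: [0.004, 0.368, 0.93, 0.012]
contact_force: [11.4, 11.9, -4.7]
opening: 0.216
```

16 N gave no further movement, so the catch is at its stop. Release, rise, and go out to the handle grip.

Request:
{"op": "send_rows", "data": {
  "series": [
    [0,0,0,0,0,0],
    [0,0,0,0,0,0],
    [0,0,0,0,0,0],
    [0,0,-0.06,0.2,0,0],
    [0,0,-0.06,0,0,0],
    [0,-0.09,0,0,0,0],
    [0,-0.09,0,0,0,0],
    [0,0,0,0,0,0]
  ],
  "claw": 0.0
}}

```text
clock: 16.38
eef_pos: [0.4448, 0.1877, 0.1301]
orientation: [-0.001, 0.369, 0.93, 0.0]
contact_force: [0.6, 0.8, -0.5]
opening: 0.498
```

```bash
cat >> g.py <<'E'
def arc(th,z,r=.175,k=(.566,.314),a0=-133.7):
    a=np.radians(a0+th); go([k[0]+r*np.cos(a),k[1]+r*np.sin(a),z],a0+th+270)
E
python3 - <<'E'
from g import *
arc(0,.075)
E
```

```text
t 16.38 pos [0.4448 0.1877 0.1301] yaw 136.7 F [ 0.6  0.8 -0.5] open 0.498 
shift [-0.002  0.     0.221] rot [-0.01 -0.02  0.06]
```

Request:
{"op": "send_rows", "data": {
  "series": [
    [0,0,0.06,0,0,0],
    [0,0,0.06,0,0,0],
    [0,0,0.06,0,0,0],
    [0,0,0.02,0,0,0],
    [0,0,0,0,0,0]
  ]
}}

```text
clock: 17.0
eef_pos: [0.4444, 0.1879, 0.0748]
orientation: [-0.002, 0.369, 0.93, -0.001]
contact_force: [0.0, -0.7, 1.0]
opening: 0.495
```

Request:
{"op": "send_rows", "data": {
  "series": [
    [0,0,0,0,0,0],
    [0,0,0,0,0,0],
    [0,0,0,0,0,0],
    [0,0,0,0,0,0]
  ],
  "claw": -1,
  "grip_force": 30
}}

```text
clock: 17.5
eef_pos: [0.4447, 0.188, 0.0752]
orientation: [-0.002, 0.369, 0.929, -0.001]
contact_force: [1.0, -0.0, -2.5]
opening: 0.296
```

Run:
```python
from g import *
arc(0,.075)
```

```text
t 17.5 pos [0.4447 0.188  0.0752] yaw 136.7 F [ 1.  -0.  -2.5] open 0.296 
shift [-0.002 -0.     0.001] rot [-0.03 -0.02  0.06]
```

Handle gripped (25 mm). Turn anticlockwise in an arc.

Request:
{"op": "send_rows", "data": {
  "series": [
    [-0.03,0.001,0,0,0,-0.35],
    [-0.042,0.0013,0,0,0,-0.5],
    [-0.042,0.0013,0,0,0,-0.5],
    [-0.042,0.0013,0,0,0,-0.5]
  ]
}}

```text
clock: 18.0
eef_pos: [0.4769, 0.1637, 0.0753]
orientation: [-0.001, 0.261, 0.965, -0.001]
contact_force: [1.2, 0.3, -1.9]
opening: 0.293
```

Run:
```python
from g import *
s=manip.read_state();d=s['eef_pos']-[.566,.314,0];print('th',np.degrees(np.arctan2(d[1],d[0]))+133.7,np.hypot(*d[:2]))
arc(21,.075)
```

```text
th 13.045086357049598 0.17473937391523575
t 18.0 pos [0.4769 0.1637 0.0753] yaw 149.7 F [ 1.2  0.3 -1.9] open 0.293 
shift [-0.097  0.005  0.001] rot [-0.02 -0.02 -1.1 ]
```

Turning freely: 13° with about 1 N. Continue.

Request:
{"op": "send_rows", "data": {
  "series": [
    [-0.042,0.0016,0,0,0,-0.48],
    [-0.042,0.0016,0,0,0,-0.48],
    [-0.042,0.0016,0,0,0,-0.48],
    [-0.042,0.0016,0,0,0,-0.48],
    [-0.042,0.0016,0,0,0,-0.48],
    [-0.042,0.0016,0,0,0,-0.48]
  ]
}}

```text
clock: 18.75
eef_pos: [0.5386, 0.1412, 0.0752]
orientation: [-0.001, 0.087, 0.996, -0.001]
contact_force: [-0.2, 0.2, 0.2]
opening: 0.296
```

Run:
```python
from g import *
s=manip.read_state();d=s['eef_pos']-[.566,.314,0];print('th',np.degrees(np.arctan2(d[1],d[0]))+133.7,np.hypot(*d[:2]))
arc(42,.075)
```

```text
th 34.68318309422787 0.17495610416924517
t 18.75 pos [0.5386 0.1412 0.0752] yaw 170.0 F [-0.2  0.2  0.2] open 0.296 
shift [-0.089  0.007  0.001] rot [-0.01 -0.02 -1.21]
```

Request:
{"op": "send_rows", "data": {
  "series": [
    [-0.042,0.003,0,0,0,-0.55],
    [-0.042,0.003,0,0,0,-0.55],
    [-0.025,0.001,0,0,0,-0.2],
    [-0.02,0.001,0,0,0,-0.1],
    [-0.02,0,0,0,0,0]
  ]
}}

```text
clock: 19.38
eef_pos: [0.5718, 0.1382, 0.075]
orientation: [-0.007, 0.001, 1.0, -0.003]
contact_force: [-20.9, 3.8, 9.7]
opening: 0.298
```

Run:
```python
from g import *
s=manip.read_state();d=s['eef_pos']-[.566,.314,0];print('th',np.degrees(np.arctan2(d[1],d[0]))+133.7,np.hypot(*d[:2]))
arc(42,.075)
```

```text
th 45.59434575459068 0.17591214512736844
t 19.38 pos [0.5718 0.1382 0.075 ] yaw 179.9 F [-20.9   3.8   9.7] open 0.298 
shift [0.044 0.003 0.001] rot [-0.04 -0.12  0.23]
```

At the stop (21 N, about 44°). Release, rise, rotate the tool 90° so the jaws lie along the handle.

Request:
{"op": "send_rows", "data": {
  "series": [
    [0.006,0,0,0,0,0],
    [0,0,0,0,0,0],
    [0,0,0,0,0,0],
    [0,0,-0.15,0,0,0],
    [0,0,-0.2,0,0,0],
    [0,0,-0.2,0,0,0.5],
    [0,0.05,-0.05,0,0,1],
    [0,0,0,0,0,1],
    [0,0,0,0,0,1],
    [0,0,0,0,0,1]
  ],
  "claw": 0.0
}}

```text
clock: 20.62
eef_pos: [0.5744, 0.152, 0.2318]
orientation: [-0.004, 0.277, 0.961, -0.003]
contact_force: [0.4, -0.1, 0.5]
opening: 0.498
```

Request:
{"op": "send_rows", "data": {
  "series": [
    [0,0,0,0,0,1],
    [0,0,0,0,0,1],
    [0,0,0,0,0,1],
    [0,0,0,0,0,1],
    [0,0,0,0,0,1],
    [0,0,0,0,0,1],
    [0,0,0,0,0,1],
    [0,0,0,0,0,0.9],
    [0,0,0,0,0,0]
  ],
  "claw": 1
}}

```text
clock: 21.75
eef_pos: [0.5758, 0.152, 0.2334]
orientation: [-0.001, 0.697, 0.717, -0.002]
contact_force: [-0.2, -0.4, 0.2]
opening: 1.001
```

Run:
```python
from g import *
go([.566,.314,.22],90)
T=manip.camera('top');cv2.imwrite('pics/top2.png',T)
ct=manip.camera_info('top')
for o in blobs(T,(255,160,300,200),80):print(o, onz(ct,*o[2][0],.167))
```

```text
t 21.75 pos [0.5758 0.152  0.2334] yaw 91.6 F [-0.2 -0.4  0.2] open 1.001 
shift [ 0.649 -0.021  0.052] rot [-0.04  0.02  0.23]
(np.int32(315), array([291.41586, 175.1365 ], dtype=float32), ((292.2917175292969, 175.6101837158203), (40.21790313720703, 13.200175285339355), 65.69544982910156)) [0.56738313 0.27378399 0.167     ]
```

Request:
{"op": "send_rows", "data": {
  "series": [
    [0.2,-0.007,0,0,0,0.2],
    [0.2,-0.007,0,0,0,0],
    [0.16,-0.007,0,0,0,0],
    [0.06,0,0,0,0,0],
    [0,0,0,0,0,0]
  ]
}}

```text
clock: 22.42
eef_pos: [0.5685, 0.3103, 0.2334]
orientation: [-0.0, 0.703, 0.712, -0.002]
contact_force: [-0.0, 0.1, 0.5]
opening: 1.001
```

Run:
```python
from g import *
go([.566,.314,.22],90)
ci=manip.camera_info('wrist');im=manip.camera('wrist');cv2.imwrite('pics/w7.png',im);np.save('w7.npy',ci,allow_pickle=True)
k=np.array([.566,.314,0])
print(proj(ci,[k+[0,0,.167],k+[0,0,.145],manip.read_state()['eef_pos']]))
for o in blobs(im,(240,150,400,330),60,80):print(o[0],o[2])
```

```text
t 22.43 pos [0.5685 0.3103 0.2334] yaw 90.7 F [-0.   0.1  0.5] open 1.001 
shift [ 0.015 -0.01   0.053] rot [-0.03  0.02  0.11]
[[322.80414311 198.37385328]
 [322.45270239 191.93321441]
 [317.77453207 230.23811286]]
1443 ((321.5, 200.5), (43.0, 41.0), 90.0)
126 ((387.50006103515625, 244.50003051757812), (5.656853675842285, 38.18376159667969), 45.0)
83 ((347.5, 239.5), (9.0, 9.0), 90.0)
710 ((387.0, 313.0), (32.0, 24.0), 90.0)
```

View pics/w7.png

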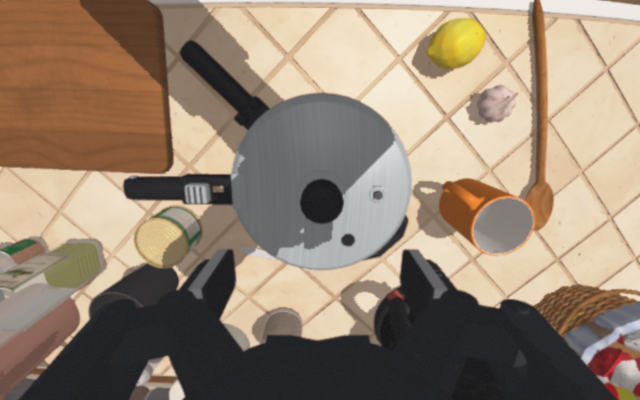

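The wrist view shows the lid turned about 45° from the pot's handle, with the catch back (tab at (198,187), slot showing inboard of it). Knob at (321.5,200) is as predicted. Centre over the knob and descend to a safe height.

Request:
{"op": "send_rows", "data": {
  "series": [
    [0.016,-0.008,0,0,0,0.1],
    [0,0,0.12,0,0,0],
    [0,0,0.12,0,0,0],
    [0,0,0.1,0,0,0],
    [0,0,0.04,0,0,0],
    [0,0,0,0,0,0]
  ],
  "claw": 0.4
}}

```text
clock: 23.22
eef_pos: [0.5684, 0.3086, 0.1401]
orientation: [0.0, 0.71, 0.704, 0.001]
contact_force: [-0.4, -0.1, 0.2]
opening: 0.7
```

Run:
```python
from g import *
go([.566,.314,.115],90)
```

```text
t 23.23 pos [0.5684 0.3086 0.1401] yaw 89.5 F [-0.4 -0.1  0.2] open 0.7 
shift [ 0.022 -0.01   0.1  ] rot [ 0.02 -0.01 -0.07]
```

Request:
{"op": "send_rows", "data": {
  "series": [
    [0.022,-0.01,0,0,0,0],
    [0,0,0.024,0,0,0],
    [0,0,0.024,0,0,0],
    [0,0,0,0,0,0]
  ]
}}

```text
clock: 23.72
eef_pos: [0.5669, 0.3152, 0.1306]
orientation: [0.001, 0.71, 0.704, 0.003]
contact_force: [-0.2, -0.3, -0.2]
opening: 0.699
```

Request:
{"op": "send_rows", "data": {
  "series": [
    [0,0,0.012,0,0,0],
    [0,0,0.012,0,0,0],
    [0,0,0.012,0,0,0]
  ]
}}

```text
clock: 24.1
eef_pos: [0.5672, 0.3152, 0.1214]
orientation: [0.001, 0.71, 0.704, 0.004]
contact_force: [0.2, 1.0, -0.8]
opening: 0.7
```

Request:
{"op": "send_rows", "data": {
  "series": [
    [0,0,0.012,0,0,0],
    [0,0,0.012,0,0,0],
    [0,0,0.012,0,0,0]
  ]
}}

```text
clock: 24.48
eef_pos: [0.5672, 0.3152, 0.1116]
orientation: [0.001, 0.71, 0.704, 0.004]
contact_force: [-0.5, -0.2, -0.1]
opening: 0.7
```

Request:
{"op": "send_rows", "data": {
  "series": [
    [0,0,0,0,0,0],
    [0,0,0,0,0,0],
    [0,0,0,0,0,0],
    [0,0,0,0,0,0]
  ],
  "claw": -1,
  "grip_force": 30
}}

```text
clock: 24.98
eef_pos: [0.5671, 0.314, 0.1118]
orientation: [0.001, 0.71, 0.704, 0.003]
contact_force: [-1.3, -1.2, 0.8]
opening: 0.45
```

Run:
```python
from g import *
go([.566,.314,.110],90)
s=manip.read_state();print(proj(manip.camera_info('side'),s['eef_pos']))
w=manip.camera('wrist')[130:330,220:420];b=manip.camera('side')[110:200,290:390]
cv2.imwrite('pics/w8.png',np.hstack([cv2.resize(w,(400,500),interpolation=2),cv2.resize(b,(400,500),interpolation=2)]))
```

```text
t 24.98 pos [0.5671 0.314  0.1118] yaw 89.5 F [-1.3 -1.2  0.8] open 0.45 
shift [-0.    -0.004  0.007] rot [ 0.05 -0.02 -0.07]
[[340.08535731 170.19708479]]
```

View pics/w8.png

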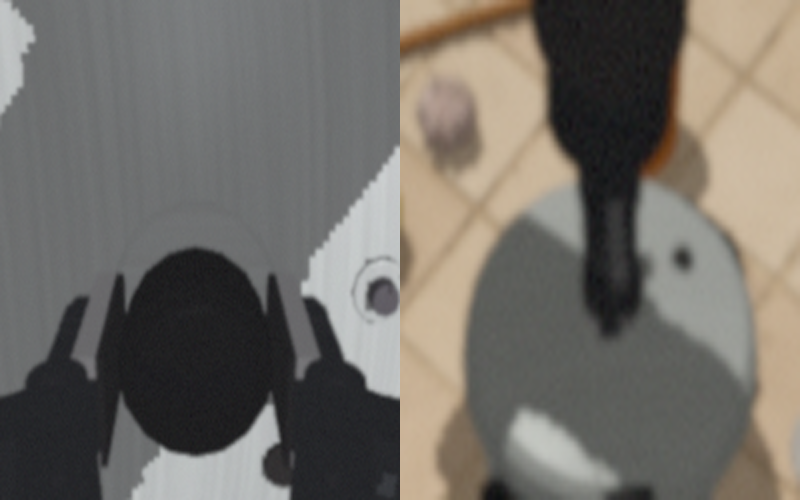

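Knob held (opening 0.45 = 38 mm), pads on both sides of it. Firm up the grip and lift slowly.

Request:
{"op": "send_rows", "data": {
  "series": [
    [0,0,0,0,0,0],
    [0,0,0,0,0,0],
    [0,0,-0.02,0,0,0],
    [0,0,-0.03,0,0,0],
    [0,0,-0.04,0,0,0],
    [0,0,-0.04,0,0,0],
    [0,0,-0.04,0,0,0]
  ],
  "grip_force": 100
}}

```text
clock: 25.95
eef_pos: [0.5652, 0.3144, 0.1522]
orientation: [-0.001, 0.71, 0.704, 0.0]
contact_force: [-0.3, 0.2, -4.8]
opening: 0.429
```

Run:
```python
from g import *
go([.46,-.064,.19],90)
s=manip.read_state();print(s['torque'].round(2),s['joint_pos'].round(2))
```

```text
t 25.95 pos [0.5652 0.3144 0.1522] yaw 89.5 F [-0.3  0.2 -4.8] open 0.429 
shift [-1.517 -0.408 -0.152] rot [-0.01 -0.01 -0.07]
[ 0.06 -0.   -0.01] [ 0.82  0.16  0.13 -0.   -1.54 -2.4 ]
```

Lid free (weight 4.8 N, no catching). Carry it to the board.

Request:
{"op": "send_rows", "data": {
  "series": [
    [-0.04,-0.01,-0.05,0,0,0],
    [-0.1,-0.025,-0.05,0,0,0],
    [-0.15,-0.04,-0.04,0,0,0],
    [-0.17,-0.046,0,0,0,0],
    [-0.17,-0.046,0,0,0,0],
    [-0.17,-0.046,0,0,0,0],
    [-0.17,-0.046,0,0,0,0],
    [-0.17,-0.046,0,0,0,0],
    [-0.15,-0.04,0,0,0,0],
    [-0.1,-0.025,0,0,0,0]
  ]
}}

```text
clock: 27.2
eef_pos: [0.4652, -0.0454, 0.1989]
orientation: [0.002, 0.709, 0.705, 0.007]
contact_force: [1.4, 0.5, -5.3]
opening: 0.429
```

Run:
```python
from g import *
go([.46,-.064,.12],90)
```

```text
t 27.2 pos [ 0.4652 -0.0454  0.1989] yaw 89.7 F [ 1.4  0.5 -5.3] open 0.429 
shift [-0.076 -0.024  0.315] rot [ 0.11 -0.05 -0.05]
```

Request:
{"op": "send_rows", "data": {
  "series": [
    [-0.04,-0.012,0,0.1,-0.05,0],
    [-0.03,-0.01,0.05,0,0,0],
    [0,0,0.1,0,0,0],
    [0,0,0.12,0,0,0],
    [0,0,0.1,0,0,0],
    [0,0,0.06,0,0,0],
    [0,0,0.04,0,0,0],
    [0,0,0,0,0,0]
  ]
}}

```text
clock: 28.2
eef_pos: [0.4584, -0.0633, 0.0768]
orientation: [0.0, 0.709, 0.705, 0.002]
contact_force: [-0.9, -0.3, -4.3]
opening: 0.425
```

Run:
```python
from g import *
go([.46,-.064,.042],90)
```

```text
t 28.2 pos [ 0.4584 -0.0633  0.0768] yaw 89.7 F [-0.9 -0.3 -4.3] open 0.425 
shift [-0.003  0.006  0.139] rot [ 0.02 -0.02 -0.04]
```

Request:
{"op": "send_rows", "data": {
  "series": [
    [0,0.006,0.03,0.02,-0.02,0],
    [0,0,0.03,0,0,0],
    [0,0,0.025,0,0,0],
    [0,0,0.02,0,0,0],
    [0,0,0.01,0,0,0],
    [0,0,0.006,0,0,0],
    [0,0,0,0,0,0]
  ]
}}

```text
clock: 29.08
eef_pos: [0.4615, -0.0632, 0.0467]
orientation: [0.001, 0.709, 0.705, 0.001]
contact_force: [-0.4, 1.2, -4.4]
opening: 0.424
```

Request:
{"op": "send_rows", "data": {
  "series": [
    [0,0,0.005,0,0,0],
    [0,0,0.005,0,0,0],
    [0,0,0.005,0,0,0],
    [0,0,0.005,0,0,0]
  ]
}}

```text
clock: 29.58
eef_pos: [0.4619, -0.0632, 0.0424]
orientation: [0.002, 0.709, 0.705, 0.002]
contact_force: [-3.3, 2.3, 1.1]
opening: 0.428
```

Touchdown (vertical load gone from −4.4 to +1.1 N). Relax the grip, open, and retreat upward.

Request:
{"op": "send_rows", "data": {
  "series": [
    [0,0,0,0,0,0],
    [0,0,0,0,0,0]
  ],
  "grip_force": 20
}}

```text
clock: 29.82
eef_pos: [0.462, -0.0632, 0.0425]
orientation: [0.002, 0.709, 0.705, 0.002]
contact_force: [-0.1, -0.1, -3.3]
opening: 0.429
```

Request:
{"op": "send_rows", "data": {
  "series": [
    [0,0,0,0,0,0],
    [0,0,0,0,0,0],
    [0,0,0,0,0,0],
    [0,0,0,0,0,0],
    [0,0,-0.04,0,0,0],
    [0,0,-0.1,0,0,0],
    [0,0,-0.2,0,0,0],
    [0,0,-0.2,0,0,0],
    [0,0,-0.2,0,0,0],
    [0,0,0,0,0,0]
  ],
  "claw": 0.5
}}

```text
clock: 31.08
eef_pos: [0.4619, -0.0642, 0.2401]
orientation: [0.006, 0.709, 0.705, 0.004]
contact_force: [0.5, 0.8, -0.7]
opening: 0.75
```

Request:
{"op": "send_rows", "data": {
  "series": [
    [0.2,0.05,0,0,0,0],
    [0.2,0.05,0,0,0,0],
    [0.2,0.05,0,0,0,0],
    [0.2,0.05,0,0,0,0],
    [0.2,0.05,0,0,0,0],
    [0.2,0.05,0,0,0,0],
    [0,0,0,0,0,0]
  ]
}}

```text
clock: 31.95
eef_pos: [0.5397, 0.2439, 0.2397]
orientation: [0.006, 0.71, 0.704, 0.003]
contact_force: [0.2, 0.4, -0.4]
opening: 0.753
```

Run:
```python
from g import *
go([.46,-.064,.2],90)
T,S=manip.camera('top'),manip.camera('side')
cv2.imwrite('pics/fin.png',np.vstack([T[90:290,100:500],S[110:400,200:600]]))
cs,ct=manip.camera_info('side'),manip.camera_info('top')
for n,im,b in(('t',T,(390,190,450,250)),('s',S,(280,270,360,380))):
    for o in blobs(im,b,80,60):print(n,o[0],o[2],onz(ct if n=='t' else cs,*o[2][0],.095))
```

```text
t 31.95 pos [0.5397 0.2439 0.2397] yaw 89.6 F [ 0.2  0.4 -0.4] open 0.753 
shift [-1.233 -0.312  0.159] rot [ 0.11  0.03 -0.06]
t 161 ((426.5, 219.5), (13.0, 13.0), 90.0) [ 0.46610973 -0.05844683  0.095     ]
s 280 ((288.0, 282.5), (25.0, 16.0), 90.0) [0.40797618 0.0169754  0.095     ]
s 236 ((317.4000549316406, 314.8000183105469), (17.8885440826416, 15.205260276794434), 63.43495178222656) [ 0.46915727 -0.06788172  0.095     ]
s 195 ((323.5, 369.0), (19.0, 20.0), 0.0) [ 0.47062514 -0.18790278  0.095     ]
```

View pics/fin.png

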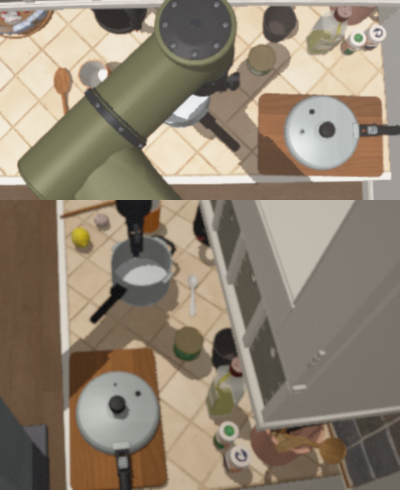

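The final picture shows the lid upright in the middle of the board (knob at (327,130) in the top view, (118,404) in the side view). The pot is open and the tin, lemon and board are undisturbed. The gripper is clear of everything.

Run:
```python
from cell import manip
print(manip.job_done())
```

```text
the job is handed in; nothing more can be done
None
```

The lid is off the pressure cooker and standing right way up near the middle of the chopping board. I handed the job in at about 32 s of the 67 s allowed.

- **Catch:** I pulled it back until it stopped. A second pull of about 16 N did not move it further. The wrist pictures measured only 15 to 15.7 mm of travel, but with that pull I take it as the full 16 mm.
- **Turning:** I turned the lid anticlockwise by its handle until it met the stop, at about 44° and with about 21 N of resistance. The arm read 45.6° there, against the 42° given; I put the difference down to side play and flex.
- **Lifting and placing:** I lifted it by the knob without any snag. On the board the load eased from −4.4 to +1.1 N as it touched down. Then I let go and moved the arm clear.

**Last checks:**
- The final top and side pictures show the lid flat on the board. The top view puts its knob within about 8 mm of the board centre I measured.
- The board, tin and lemon look unmoved. In the final picture the arm hid part of the mug, so I could only partly check it.
- The gripper was touching nothing.

**What went wrong or disagreed:**
- Contact with the catch came about 20 mm lower on the arm's height reading than the cameras suggested. I therefore set heights by feel from there on.
- While regripping the catch I once went too low and gripped the sides of the handle, pulling with about 22 N. No harm showed.

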